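# Hang the notice board on the rail and hold the clip open over it

## Task

Hang the white tent-shaped notice board astride the middle of the low steel rail's bar and let go of it, then squeeze the handles of the steel spring clip to take it off the rim of the red basket and hold it squeezed wide open around the middle of the board's top edge, one jaw on each side and touching nothing but your fingers, so that I can slip the boot-cleaning rota in. Finish like that, still holding the clip gaping there: do not let it close or let go. Leave the jar, the shoe brush and the scraper where they are.

Things in the scene. Friction and masses are not known exactly. Their poses are not given: they have to be found in the camera images.
- board: White plastic notice board like an upside-down Y: 100 mm wide (y), 130 mm tall, about 0.15 kg, standing loose on the surface on two feet. An upright top strip 8 mm thick (x) and 34 mm tall, below it two flat leaves spreading. Origin: on the surface midway between the feet; x across the leaves, y along the width, z up. Same either way round. Grip the strip from above through its thickness
- board_top (a point): Middle of the board's top edge, 130 mm above board's origin; the 8 mm strip reaches 34 mm down from here
- board_fold (a point): Under the fold where the inner faces of the two leaves meet, 96 mm above board's origin. The leaves are 4 mm thick and 100 mm long, each 22 degrees from upright, 86 mm across the 8 mm round feet, open below and at both ends. When the board hangs astride the bar this point is 13 mm above the bar's middle line; its weight lies low, so it hangs upright
- rail: Low steel drying rail, fixed: a round horizontal bar of 10 mm diameter along y, its middle line 120 mm above the work surface, between two 12 mm posts 240 mm apart (+-120 mm in y) with 40 mm round feet and 15 mm balls on the corners. Origin: on the work surface under the middle of the bar; z up
- rail_mid (a point): Middle of the bar's middle line (120 mm above the work surface)
- basket: Red plastic basket, fixed, 160 mm (x) by 180 mm (y), 100 mm tall, walls 4 mm thick, polish tins inside up to 47 mm high. Origin: centre of its underside; the clip sits on the rim of the wall on its -x side (the robot's side)
- clip: Steel spring clip, 0.08 kg, 99 mm tall: two pressed plates (-x and +x) on one pin, a coil spring shuts the jaws. Starts upright on the basket rim, jaws down, handles up, pin 30 mm above the rim. Origin: middle of the pin; x from plate to plate (squeeze this way), y along the pin, z up. Axes fixed to the -x plate: they lean by half the joint value when squeezed evenly
- roll_a (a point): Axis of the round roll at the top of the -x plate's handle, 50 mm above the pin. Rolls are 8 mm in diameter, 44 mm long (y); over both rolls the handles measure 52 mm on the rim and about 17 mm at the stop. Take the clip from above, one finger outside each roll; squeezing takes about 4 N at first, 10 N at the stop; 20 to 25 N of grip does no harm
- roll_b (a point): Axis of the same roll on the +x plate's handle
- lip_a (a point): Middle of the inner lower edge of the -x plate's jaw lip, 45 mm below the pin, 15 mm below the basket rim at the start. Lips are 56 mm wide (y), straight, 10 mm tall; above them the jaws are hollow, 22 mm between the plates at the start, up to the pin
- lip_b (a point): The same point on the +x plate's lip
- clip_jaw (a joint): How far the clip is open: angle between its plates, rad. -0.10 shut, 0 as it sits on the 4 mm basket wall (lips 4 mm apart), 0.66 squeezed to the stop (lips about 33 mm apart)
- jar: Bystander: glass jar with clamp lid, 86 mm across (the wire clasp juts 52 mm towards -x), 125 mm tall, loose. Origin: centre of its underside
- brush: Bystander: steel shoe brush, 52 mm (x) by 235 mm (y, handle to +y, from -65 to +170 mm), 43 mm tall, loose, bristles down. Origin: on the surface under the middle of the bristles
- scraper: Bystander: yellow plastic scraper lying flat, 180 mm (x, blade to +x, from -90 to +90 mm) by 85 mm, 14 mm thick, loose. Origin: on the surface under its middle
Not all that is in view belongs to the job. What is shaped like the board but green or yellow is not meant.

How it is judged:
By the outcome, as a careful person would: the job done as asked, in the order asked, and still so for the second after the job is handed in, while the arm keeps its last pose, push and grip.
It also fails if it takes over 61 s, if anything falls off the work surface, if the arm or the gripper's body presses on something with over 40 N, if the wrist force passes 120 N, or if a joint passes its speed limit or range.

## Robot

A 6-joint arm with a two-finger parallel gripper is mounted at the origin on the work surface. World frame = base frame: x ahead of the robot, y to its left, z up, the work surface at z = 0. Lengths are in mm, angles in rad, forces in N, time in s.
With the tool pointing down it reaches from about 300 to 775 mm from the base axis. Payload 14.6 kg.
Tool frame: the origin (TCP) lies midway between the tips of the shut fingers; the grasp point (between the pads) lies 19 mm behind it (manip.hold_point_z is the distance from the TCP to the grasp point, in mm); z points along the fingers, y is the direction in which the jaws open and shut (so a half turn about z gives the same grasp; the last joint's range is limited). The gripper opens to 94 mm and grips with 3 to 60 N. Pads are 16 mm wide; open, the fingers measure 119 mm over their backs; the gripper's body (75 mm by 177 mm) begins 78 mm behind the grasp point.
Start: joints at [-1.326, 0.3, 1.521, -0, 1.321, -0.067], TCP at [168.718, -523.473, 205.446] pointing down, gripper open.
Joint ranges: [-3.03, 3.03], [-0.79, 2.21], [0.23, 2.52], [-1.04, 4.18], [0, 3.07], [-2.55, 2.55]. Speed limits (rad/s): [2.22, 2.22, 2.57, 3.14, 3.14, 3.14].

## Interface

Orientations are given as [roll, pitch, yaw] about the fixed x, y, z axes, in that order (R = Rz(yaw) Ry(pitch) Rx(roll)).
In Python, from cell import manip gives the robot as it stands.
- The arm moves only by the shell command python3 -m crank 'ROWS' [OPENING] [FORCE]. ROWS is JSON, a list of rows, each an object with "offset": the shift along the world's x, y, z in m, a list of three; "spin": the turn about the world's z in degrees. In form: [{"offset": [dx, dy, dz], "spin": spin}, ...]. A call has exactly 8 rows; each row is the pose to reach, as a shift and turn from the pose measured when the call began; what a row does not reach only later rows make up. A row lasts 1/12 s, in which the tool goes at most 41.7 mm and 7.16 degrees, less where a joint would pass 70% of its speed; a pose out of reach is approached as far as the arm can. A call with a gripper value outside its range is refused whole. OPENING is the opening, from 0 (shut) to 1 (fully open), set as the call begins (- or left out, the last holds). The fingers move at their own pace and stop on an object; FORCE is the grip in N (left out, the last holds). Time passes only in rows, so rows that repeat a pose let the fingers close, or fill a call up. It gives the time, the measured TCP pose, the force and the opening at its end, in the units of the state.
- manip.read_state(): the state, without advancing time (a new reading comes with each control period).
- manip.camera(name): name is "side" or "top" or "wrist"; returns a dict with "pixels" (420x560x3 uint8, red, green, blue), "fx", "fy", "cx", "cy" (pixels), "k1" (the pictures are not rectified: a ray, as slopes to the right and down, at radius r is drawn at 1 + k1 r^2 times it, then the intrinsics apply), "extrinsics" (4x4, takes a point from world to camera coordinates); the wrist camera has in their place "hand_eye" (4x4, takes a point from camera to tool coordinates, whose origin is the TCP and whose axes are the flange's). Camera axes: x right, y down, z forward; pixel columns grow to the right and rows downward; lengths in mm; the calibration is good to about 2 mm. A picture is of the moment at which its call begins: read the wrist's pose just before it. There is no depth.
- manip.sign_off(): hands the job in, once; it reports no verdict.
Trained networks look in a picture, given as the dict that the camera call returned (one of the last four; its "shot" number tells which), for a name from the list of things; names that differ only in an ending like _2 or _b are one class to them, and where a whole thing is asked for, a point or a joint stands for the part that bears it (a point fixed in the world has none). Each returns a list of dicts, best first, with "conf" (0 to 1); they miss things now and then, are a little off and sometimes report something else, mostly with a low value. They report only what shows in the picture. A call takes as long as a camera call. They do not tell look-alikes from the thing itself.
- manip.search_frame(picture, name): "location" ([x, y, z] in mm, in world coordinates, good to about 4 mm: the middle of the surface that is visible of it).
- manip.masks_of(picture, name): "mask" (420x560 bool, what is visible of it).
The state is a dict: "clock": time; "joints": joint angles; "qd": joint speeds; "effort": joint torques, N m; "eef_pos": TCP position; "eef_rot": TCP orientation; "wrist_force": force on the tool from outside, world axes, zero at the start; "moment": the same for the moment, N m; "finger_gap": finger opening in mm.
Only numpy, scipy, OpenCV 4.12 (cv2) and the standard library are available. Lean on these libraries where they do the work, as an engineer would, in place of code of your own. Each camera call takes 0.05 s, during which the arm holds its last target. There are 200 camera calls.

## Working session

There is one attempt and no reset: what is moved stays moved. The work goes in short steps, Python scripts to look and compute and a shell command to move; the robot and the scene stay as the last step left them, time stands still between calls to the robot, and variables do not carry over. Pictures are saved under pics/ and viewed, about 8 in all and at most 12, crops included, and the job is handed in when it is done.

```bash
ls; mkdir -p pics; cat > h.py <<'E'
import numpy as np, cv2
from cell import manip
def save(p,n,crop=None,s=1):
    im=p["pixels"][:,:,::-1]
    if crop: a,b,c,d=crop; im=im[b:d,a:c]
    cv2.imwrite("pics/"+n,cv2.resize(im,None,fx=s,fy=s,interpolation=cv2.INTER_CUBIC))
def proj(p,X,E=None):
    E=np.array(p["extrinsics"]) if E is None else E
    c=E[:3,:3]@np.array(X,float)+E[:3,3]; u=c[:2]/c[2]; u=u*(1+p["k1"]*(u@u))
    return np.array([p["fx"]*u[0]+p["cx"],p["fy"]*u[1]+p["cy"]])
def ray(p,px,E=None):
    E=np.array(p["extrinsics"]) if E is None else E
    d=np.array([(px[0]-p["cx"])/p["fx"],(px[1]-p["cy"])/p["fy"]]); u=d.copy()
    for _ in range(20): u=d/(1+p["k1"]*(u@u))
    R=E[:3,:3]; return -R.T@E[:3,3], R.T@np.array([u[0],u[1],1])
def atz(p,px,z,E=None):
    o,d=ray(p,px,E); return o+d*(z-o[2])/d[2]
def tri(rs):
    A=0;b=0
    for o,d in rs:
        d=d/np.linalg.norm(d);M=np.eye(3)-np.outer(d,d);A=A+M;b=b+M@o
    return np.linalg.solve(A,b)
def wristE(p,st):
    from scipy.spatial.transform import Rotation as Ro
    T=np.eye(4);T[:3,:3]=Ro.from_euler('xyz',st["eef_rot"]).as_matrix();T[:3,3]=st["eef_pos"]
    return np.linalg.inv(T@np.array(p["hand_eye"]))
E
python3 - <<'E'
from h import *
st=manip.read_state(); print(st["clock"],st["eef_rot"],st["finger_gap"],manip.hold_point_z)
for n in ("top","side"):
    p=manip.camera(n); save(p,n+"0.png",s=1.42)
    E=np.array(p["extrinsics"]);print(n,p["fx"],p["k1"],(-E[:3,:3].T@E[:3,3]).round())
    for k in ("board","board_top","rail","rail_mid","basket","clip","roll_a","lip_a","jar","brush","scraper"):
        try:
            for r in manip.search_frame(p,k)[:3]:
                L=np.array(r["location"]); print(k,round(r["conf"],2),L.round(),proj(p,L).round())
        except Exception as e: print(k,e)
E
```

```text
pics
0.0 [-3.14042939e+00 -3.36129908e-05  3.11799217e-01] 93.72249361492658 18.8
top 488.98171025835836 0.03136193471643957 [ 479.  101. 1614.]
board 0.75 [733. 242.  55.] [237. 172.]
board 0.71 [568. 347.  54.] [202. 223.]
board 0.71 [717. 421.  58.] [181. 176.]
board_top 0.93 [412. 294.  56.] [218. 272.]
board_top 0.9 [734. 236.  59.] [238. 171.]
board_top 0.73 [716. 426.  54.] [179. 176.]
rail 0.6 [562. 346.  55.] [203. 224.]
rail_mid 0.74 [591.  22. 118.] [306. 216.]
rail_mid 0.26 [768.  97. 116.] [282. 158.]
basket 0.82 [ 531. -341.   26.] [416. 238.]
clip 0.86 [ 449. -329.  136.] [423. 264.]
roll_a 0.68 [ 455. -332.  135.] [423. 262.]
roll_a 0.58 [587.  23. 124.] [305. 217.]
roll_a 0.57 [ 466. -335.  148.] [426. 259.]
lip_a 0.74 [ 448. -335.  136.] [424. 265.]
lip_a 0.68 [ 460. -333.  143.] [425. 261.]
jar 0.71 [568. 348.  57.] [202. 222.]
jar 0.7 [769.  95. 117.] [283. 158.]
brush 0.95 [429. -48.  32.] [325. 268.]
scraper 0.73 [ 750. -200.    9.] [371. 171.]
side 381.11448849445856 -0.09743727456571954 [314. 613. 846.]
board 0.88 [726. 246.  56.] [201. 249.]
board 0.84 [712. 428.  64.] [158. 310.]
board 0.67 [418. 319.  66.] [300. 330.]
board_top 0.9 [585. 553.  60.] [170. 392.]
board_top 0.86 [561. 354.  62.] [234. 314.]
board_top 0.78 [417. 318.  64.] [301. 329.]
rail 0.77 [584.  64.  81.] [286. 213.]
rail 0.65 [430. -34.  39.] [353. 219.]
rail_mid 0.63 [587.  63.  80.] [285. 213.]
basket 0.59 [ 538. -322.   52.] [355. 141.]
clip 0.75 [ 458. -325.  134.] [384. 127.]
clip 0.28 [563. 353.  61.] [234. 313.]
roll_a 0.76 [ 465. -328.  145.] [383. 123.]
roll_a 0.7 [588.  64.  82.] [285. 212.]
roll_a 0.65 [ 452. -327.  137.] [387. 127.]
lip_a 0.8 [ 456. -325.  135.] [385. 127.]
lip_a 0.76 [ 461. -332.  139.] [384. 124.]
brush 0.58 [429. -35.  36.] [354. 220.]
scraper 0.92 [ 749. -192.   10.] [277. 153.]
```

View pics/top0.png

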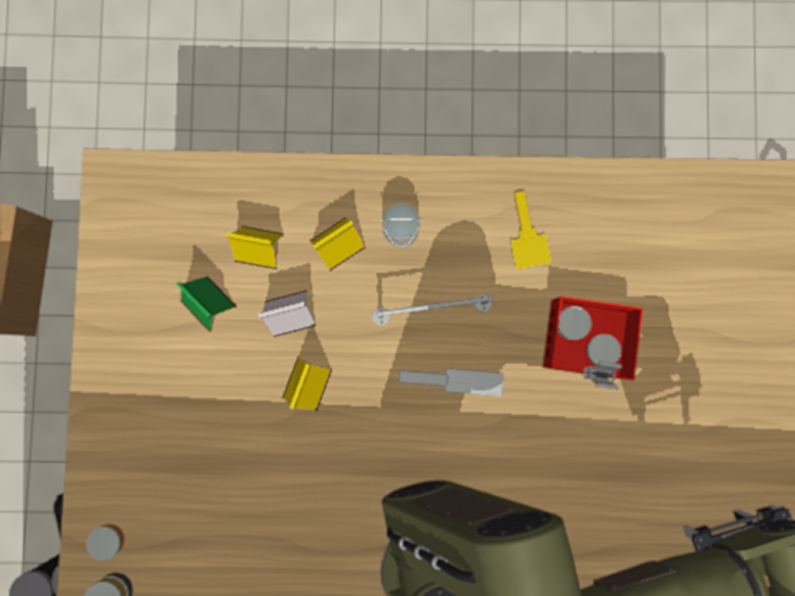

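View pics/side0.png

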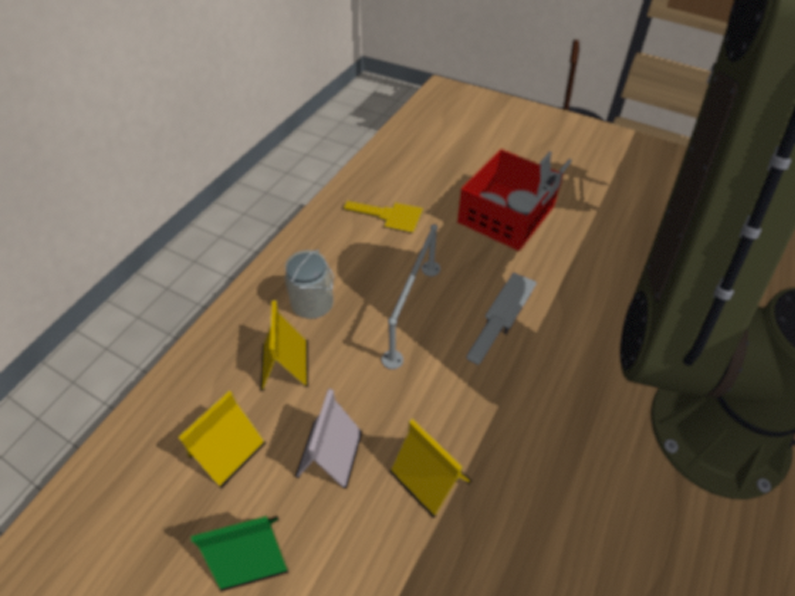

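The white board is at about (287,313) in the top view and (330,440) in the side view (shown pixels). The look-alikes in the top view are green at (206,300) and yellow at (255,247), (338,243) and (307,385). Only the white one fits the description. I'll confirm it in an enlarged crop.

```bash
python3 - <<'E'
from h import *
t=manip.camera("top"); s=manip.camera("side")
def c(p,x,y,w): 
    h=int(w*.75); return cv2.resize(p["pixels"][y:y+h,x:x+w,::-1],(400,300),interpolation=cv2.INTER_CUBIC)
a=[c(t,174,195,60),c(s,195,270,80),c(t,255,195,100),c(t,385,240,60)]
cv2.imwrite("pics/comp.png",np.vstack([np.hstack(a[:2]),np.hstack(a[2:])]))
for n,p in(("t",t),("s",s)):
    for k in("board","rail","jar","clip","basket"):
        for r in manip.masks_of(p,k)[:6]:
            m=r["mask"];ys,xs=np.nonzero(m);print(n,k,round(r["conf"],2),m.sum(),xs.mean().round(),ys.mean().round(),p["pixels"][m].mean(0).round(),cv2.minAreaRect(np.c_[xs,ys].astype(np.float32)))
E
```

```text
t board 0.98 748 237.0 171.0 [181. 159.   9.] ((237.46151733398438, 170.6923065185547), (25.516212463378906, 31.063213348388672), 56.3099365234375)
t board 0.75 844 178.0 173.0 [175. 152.  15.] ((177.37001037597656, 172.91001892089844), (38.89087677001953, 26.870058059692383), 8.13010311126709)
t board 0.69 819 143.0 211.0 [35. 94. 45.] ((142.38580322265625, 209.49671936035156), (40.51078796386719, 25.80896759033203), 46.636573791503906)
t board 0.67 821 202.0 221.0 [165. 156. 154.] ((200.61155700683594, 221.2423095703125), (26.048620223999023, 36.31019973754883), 74.74488067626953)
t board 0.63 843 215.0 271.0 [160. 139.  14.] ((215.13070678710938, 271.4069519042969), (26.254655838012695, 34.48704528808594), 20.85445785522461)
t rail 0.87 324 305.0 217.0 [151. 154. 149.] ((304.465087890625, 217.73800659179688), (10.705260276794434, 84.12220001220703), 82.40535736083984)
t jar 0.56 693 282.0 158.0 [144. 150. 142.] ((281.5000305175781, 158.00001525878906), (28.991374969482422, 28.991378784179688), 45.0)
t clip 0.6 320 424.0 263.0 [104. 101.  96.] ((423.1299743652344, 263.0899963378906
[... 601 characters left out ...]
8451538086), 74.35775756835938)
s board 0.56 1178 200.0 246.0 [136. 111.   8.] ((199.0, 244.0), (62.0, 34.0), 90.0)
s rail 0.56 801 288.0 209.0 [102. 100.  96.] ((290.0901184082031, 209.23971557617188), (20.55597686767578, 105.06710052490234), 22.109447479248047)
s jar 0.88 1394 217.0 200.0 [104. 105. 101.] ((216.8477020263672, 199.86802673339844), (48.447994232177734, 33.34362030029297), 85.91438293457031)
s clip 0.85 324 386.0 125.0 [73. 69. 69.] ((385.5655822753906, 124.77870178222656), (17.80780601501465, 31.321128845214844), 23.629379272460938)
s basket 0.63 3155 355.0 141.0 [91. 23. 20.] ((357.2000427246094, 138.6000213623047), (64.39875793457031, 62.60989761352539), 26.56505012512207)
```

View pics/comp.png

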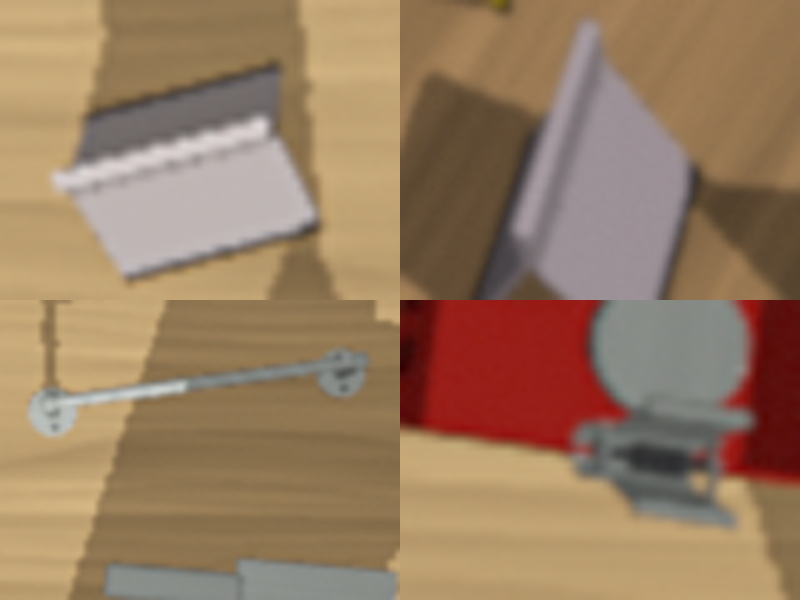

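White board confirmed. It is the only white one, with its strip at top-view pixels (183,222)–(214,214) and the bar at (270,220)–(344,210). The clip sits on the near rim at about (424,263). Now the positions.

```bash
python3 - <<'E'
from h import *
t=manip.camera("top"); s=manip.camera("side")
def rep(n,a,b):
    d=b-a; print(n,a.round(1),b.round(1),"mid",((a+b)/2).round(1),"len",np.hypot(*d[:2]).round(1),"yaw of y-axis",np.degrees(np.arctan2(-d[0],d[1])).round(1))
rep("board",atz(t,(214.3,213.9),130),atz(t,(183.5,221.6),130))
rep("board side",atz(s,(233,274.5),130),atz(s,(219.6,317.5),130))
print(tri([ray(t,(214.3,213.9)),ray(s,(233,274.5))]))
rep("rail",atz(t,(343.5,210.2),120),atz(t,(270,220.5),120))
rep("rolla",atz(t,(436,272.8),180),atz(t,(419.7,271),180))
rep("rollb",atz(t,(438,257.7),180),atz(t,(421.7,256),180))
m=manip.masks_of(t,"basket")[0]["mask"];h=cv2.convexHull(np.argwhere(m)[:,::-1].astype(np.int32))
q=cv2.minAreaRect(h);b=cv2.boxPoints(q)
print([atz(t,x,100).round() for x in b])
for k in ("jar","brush"):
  for p in (t,s):
    for r in manip.masks_of(p,k)[:1]:
      x=np.argwhere(r["mask"])[:,::-1].mean(0); print(k,r["conf"],atz(p,x,100 if k=="jar" else 35).round())
E
```

```text
board [590.1 300.1 130. ] [565. 393. 130.] mid [577.5 346.5 130. ] len 96.2 yaw of y-axis 15.1
board side [589.  301.5 130. ] [560.5 396.7 130. ] mid [574.8 349.1 130. ] len 99.4 yaw of y-axis 16.7
[590.1585475  300.4034148  127.38516559]
rail [608.9 -94.2 120. ] [573.5 130.4 120. ] mid [591.2  18.1 120. ] len 227.4 yaw of y-axis 9.0
rolla [ 426.1 -354.9  180. ] [ 430.4 -308.   180. ] mid [ 428.2 -331.5  180. ] len 47.1 yaw of y-axis -5.2
rollb [ 469.8 -361.2  180. ] [ 473.8 -314.2  180. ] mid [ 471.8 -337.7  180. ] len 47.2 yaw of y-axis -4.9
[array([ 462., -212.,  100.]), array([ 622., -233.,  100.]), array([ 598., -437.,  100.]), array([ 439., -413.,  100.])]
jar 0.96 [773.  98. 100.]
jar 0.6 [756. 123. 100.]
brush 0.6 [428. -42.  35.]
brush 0.96 [428. -31.  35.]
```

```bash

python3 -m crank '[{"offset":[0.01,0.02,0.03],"spin":3},{"offset":[0.03,0.055,0.05],"spin":7},{"offset":[0.045,0.09,0.06],"spin":11},{"offset":[0.06,0.13,0.07],"spin":15},{"offset":[0.08,0.165,0.08],"spin":19},{"offset":[0.095,0.2,0.09],"spin":23},{"offset":[0.11,0.235,0.1],"spin":26},{"offset":[0.125,0.27,0.1],"spin":29}]' 1 30
python3 -m crank '[{"offset":[0.015,0.035,0],"spin":4},{"offset":[0.03,0.07,0],"spin":8},{"offset":[0.05,0.105,0],"spin":12},{"offset":[0.065,0.14,0],"spin":16},{"offset":[0.08,0.175,0],"spin":20},{"offset":[0.1,0.21,0],"spin":24},{"offset":[0.115,0.245,0],"spin":27},{"offset":[0.13,0.28,0],"spin":30}]'
```

```text
clock: 2.82
eef_pos: [294.3, -251.9, 307.3]
eef_rot: [3.138, 0.0, 0.82]
wrist_force: [1.2, 0.7, 0.3]
finger_gap: 94.0
clock: 3.48
eef_pos: [424.6, 30.2, 307.5]
eef_rot: [3.138, -0.0, 1.347]
wrist_force: [0.8, -1.1, 0.8]
finger_gap: 94.1
```

```bash

python3 -m crank '[{"offset":[0.018,0.036,0],"spin":4},{"offset":[0.036,0.072,0],"spin":8},{"offset":[0.052,0.108,0],"spin":12},{"offset":[0.07,0.144,0],"spin":16},{"offset":[0.087,0.18,0],"spin":20},{"offset":[0.104,0.216,0],"spin":24},{"offset":[0.121,0.252,0],"spin":26},{"offset":[0.138,0.288,0],"spin":28}]'
python3 - <<'E'
from h import *
st=manip.read_state();p=manip.camera("wrist");save(p,"w1.png",s=1.42);E=wristE(p,st)
print(p["hand_eye"]);print(st["eef_pos"],np.degrees(st["eef_rot"]),st["joints"])
np.savez("w1.npz",E=E)
for X in [(590,300.5,130),(564,394,130)]: print(proj(p,X,E)*1.42)
E
```

```text
clock: 4.15
eef_pos: [563.0, 320.1, 307.4]
eef_rot: [3.138, 0.0, 1.838]
wrist_force: [1.5, -0.4, 0.4]
finger_gap: 94.2
[[-6.24946316e-04 -9.72933414e-01 -2.31084793e-01  6.80370997e+01]
 [ 9.99999804e-01 -6.16325273e-04 -1.09495485e-04 -7.02882198e-02]
 [-3.58915823e-05 -2.31084816e-01  9.72933609e-01 -1.78155808e+02]
 [ 0.00000000e+00  0.00000000e+00  0.00000000e+00  1.00000000e+00]]
[563.01460367 320.11344294 307.37283636] [1.79778347e+02 2.18690818e-03 1.05302985e+02] [ 4.60774549e-01  4.82020689e-01  1.04006220e+00 -7.82858518e-04
  1.61572086e+00  1.93650370e-01]
[423.58448456 312.0546391 ]
[424.54461836 184.91067378]
```

View pics/w1.png

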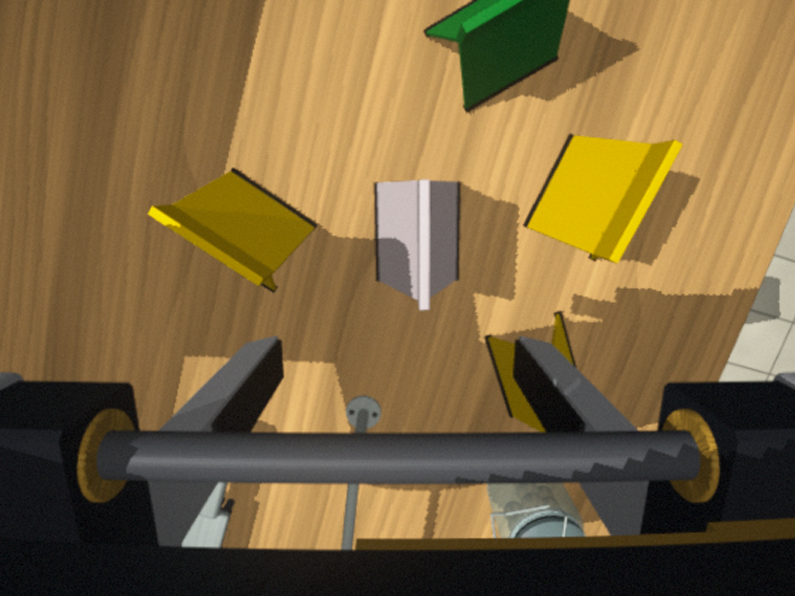

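The white strip runs vertically in the wrist view, from (424,310) to (424,180). The yaw therefore matches, and the middle is about 2.7 mm beyond my estimate, so I take (576.3, 349.8). Now descend and grip.

```bash

python3 -m crank '[{"offset":[0.005,0.012,-0.03],"spin":0},{"offset":[0.009,0.022,-0.06],"spin":0},{"offset":[0.013,0.03,-0.09],"spin":0},{"offset":[0.013,0.03,-0.12],"spin":0},{"offset":[0.013,0.03,-0.15],"spin":0},{"offset":[0.013,0.03,-0.18],"spin":0},{"offset":[0.013,0.03,-0.195],"spin":0},{"offset":[0.013,0.03,-0.203],"spin":0}]' 0.55
python3 -m crank '[{"offset":[0,0,0],"spin":0},{"offset":[0,0,0],"spin":0},{"offset":[0,0,0],"spin":0},{"offset":[0,0,0],"spin":0},{"offset":[0,0,0],"spin":0},{"offset":[0,0,0],"spin":0},{"offset":[0,0,0],"spin":0},{"offset":[0,0,0],"spin":0}]' 0 25
```

```text
clock: 4.87
eef_pos: [576.3, 354.6, 98.2]
eef_rot: [-3.138, 0.0, 1.843]
wrist_force: [-0.6, -0.2, 0.6]
finger_gap: 51.8
clock: 5.53
eef_pos: [576.3, 354.6, 98.4]
eef_rot: [-3.138, 0.0, 1.843]
wrist_force: [-0.5, -0.8, -0.7]
finger_gap: 7.7
```

```bash

python3 -m crank '[{"offset":[0,0,0.01],"spin":0},{"offset":[0,0,0.03],"spin":0},{"offset":[0,0,0.055],"spin":0},{"offset":[0,0,0.08],"spin":0},{"offset":[0,0,0.105],"spin":0},{"offset":[0,0,0.13],"spin":0},{"offset":[0,-0.005,0.15],"spin":0},{"offset":[0,-0.015,0.16],"spin":0}]'
python3 -m crank '[{"offset":[0.001,-0.02,0],"spin":-1},{"offset":[0.003,-0.05,0],"spin":-2},{"offset":[0.005,-0.085,0],"spin":-3},{"offset":[0.007,-0.12,0],"spin":-4},{"offset":[0.009,-0.155,0],"spin":-5},{"offset":[0.011,-0.19,0],"spin":-6},{"offset":[0.013,-0.22,0],"spin":-7},{"offset":[0.014,-0.24,0],"spin":-7}]'
python3 - <<'E'
from h import *
for i in range(1): 
    st=manip.read_state();p=manip.camera("wrist");save(p,"w2.png",s=1.42);E=wristE(p,st)
print(st["eef_pos"],np.degrees(st["eef_rot"]),st["qd"])
for X in [(591.2,18.1,120),(573.5,130.4,120),(608.9,-94,120)]: print(proj(p,X,E)*1.42)
E
```

```text
clock: 6.2
eef_pos: [576.5, 340.2, 262.0]
eef_rot: [3.141, -0.0, 1.844]
wrist_force: [-0.4, -0.3, -1.2]
finger_gap: 7.9
clock: 6.87
eef_pos: [590.1, 96.9, 261.9]
eef_rot: [3.142, -0.0, 1.719]
wrist_force: [0.2, -0.5, -2.0]
finger_gap: 7.9
[590.11272493  96.88694747 261.90163657] [ 1.79996588e+02 -8.07963529e-03  9.84849017e+01] [-0.37085417 -0.06637238  0.0909436   0.00626952 -0.02339729 -0.39666975]
[383.80736745 392.69714088]
[381.16436724 237.81883085]
[386.2236708  522.90443964]
```

View pics/w2.png

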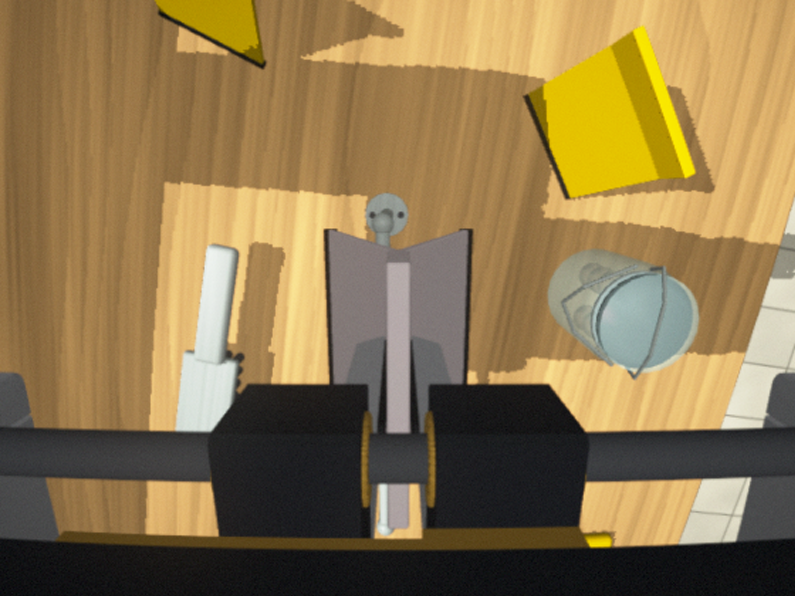

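```bash
python3 - <<'E'
from h import *
st=manip.read_state();p=manip.camera("wrist");E=wristE(p,st);tc=np.array(st["eef_pos"]);print(tc,np.degrees(st["eef_rot"]))
for v in (262,528): 
  e=atz(p,np.array([398,v])/1.42,tc[2]+31.7,E); print("strip end rel",(e-tc).round(1),np.hypot(*(e-tc)[:2]).round(1))
print("foot wrist",atz(p,np.array([386,214])/1.42,2,E).round(1),"ball",atz(p,np.array([383,219])/1.42,120,E).round(1),atz(p,np.array([386,526])/1.42,120,E).round(1))
t=manip.camera("top"); a=atz(t,(268.25,223),3);b=atz(t,(340.5,213.25),3);print("feet",a,b,(a+b)/2,np.degrees(np.arctan2(b[0]-a[0],a[1]-b[1])))
E
```

```text
[590.39247955  94.62506335 261.90787507] [1.79999207e+02 3.19456848e-02 9.84359679e+01]
strip end rel [-6.8 45.1 31.7] 45.6
strip end rel [  7.6 -52.5  31.7] 53.0
foot wrist [572.8 137.9   2. ] ball [573.3 140.8 120. ] [609.3 -99.5 120. ]
feet [572.51964622 138.33055936   3.        ] [608.86163221 -99.64861008   3.        ] [590.69063921  19.34097464   3.        ] 8.682603738920742
```

```bash

python3 -m crank '[{"offset":[0,-0.015,0],"spin":0},{"offset":[0,-0.035,0],"spin":0},{"offset":[0,-0.055,-0.01],"spin":0},{"offset":[0,-0.068,-0.025],"spin":0},{"offset":[0,-0.071,-0.045],"spin":0},{"offset":[0,-0.071,-0.06],"spin":0},{"offset":[0,-0.071,-0.06],"spin":0},{"offset":[0,-0.071,-0.06],"spin":0}]'
```

```text
clock: 7.68
eef_pos: [590.0, 28.5, 201.7]
eef_rot: [-3.141, -0.001, 1.721]
wrist_force: [0.1, 0.4, -1.0]
finger_gap: 7.8
```

```bash
python3 - <<'E'
from h import *
s=manip.camera("side");st=manip.read_state();print(st["eef_pos"],np.degrees(st["eef_rot"]),st["wrist_force"]); save(s,"s2.png",crop=(200,100,400,250),s=4)
E
```

```text
[590.46481292  28.41517136 202.75074324] [ 1.79955089e+02 -2.94089365e-02  9.85796152e+01] [-0.02719724  0.21799808 -1.08861392]
```

```bash

python3 -m crank '[{"offset":[0,-0.005,-0.01],"spin":0},{"offset":[0,-0.005,-0.025],"spin":0},{"offset":[0,-0.005,-0.04],"spin":0},{"offset":[0,-0.005,-0.052],"spin":0},{"offset":[0,-0.005,-0.059],"spin":0},{"offset":[0,-0.005,-0.062],"spin":0},{"offset":[0,-0.005,-0.063],"spin":0},{"offset":[0,-0.005,-0.063],"spin":0}]'
python3 - <<'E'
from h import *
s=manip.camera("side");st=manip.read_state();print(st["eef_pos"],np.degrees(st["eef_rot"]),st["wrist_force"],st["moment"]); save(s,"s2.png",crop=(200,100,400,250),s=4)
E
```

```text
clock: 8.4
eef_pos: [590.7, 23.4, 140.2]
eef_rot: [3.14, -0.0, 1.721]
wrist_force: [-0.0, 0.1, -1.5]
finger_gap: 7.8
[590.79061621  23.44012768 140.3834176 ] [ 1.79899126e+02 -2.22488615e-02  9.85828466e+01] [ 0.21341034  0.18861142 -1.3635471 ] [-0.04521223 -0.09952013 -0.03796016]
```

View pics/s2.png

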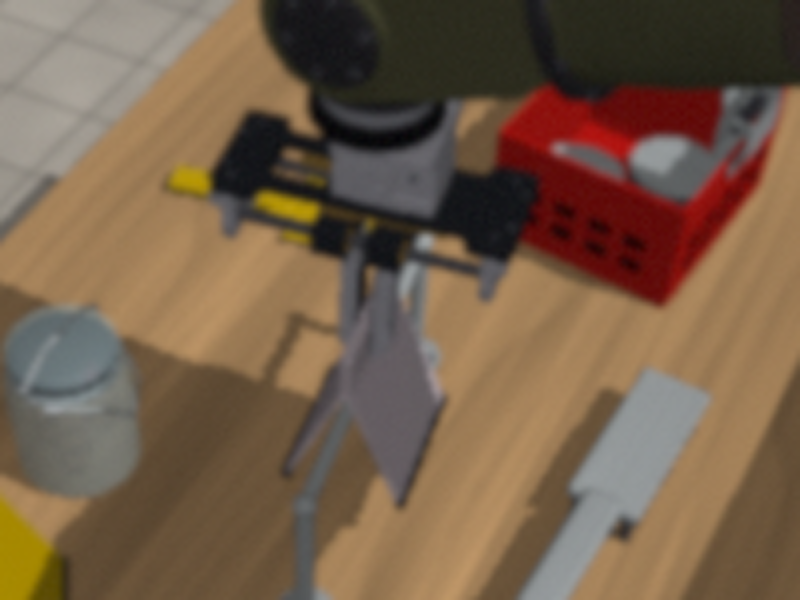

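The board straddles the bar: leaves at (310,440) and (395,430), bar at (325,460) between them. I'll lower the last few mm, feeling for contact.

```bash

python3 -m crank '[{"offset":[0,0,-0.001],"spin":0},{"offset":[0,0,-0.002],"spin":0},{"offset":[0,0,-0.003],"spin":0},{"offset":[0,0,-0.004],"spin":0},{"offset":[0,0,-0.0045],"spin":0},{"offset":[0,0,-0.005],"spin":0},{"offset":[0,0,-0.005],"spin":0},{"offset":[0,0,-0.005],"spin":0}]'
```

```text
clock: 9.12
eef_pos: [590.6, 23.4, 135.5]
eef_rot: [3.14, -0.0, 1.721]
wrist_force: [-2.9, -0.8, 2.1]
finger_gap: 8.0
```

```bash

python3 -m crank '[{"offset":[-0.0005,0,0],"spin":0},{"offset":[-0.0005,0,0],"spin":0},{"offset":[-0.0005,0,0],"spin":0},{"offset":[-0.0005,0,0],"spin":0},{"offset":[-0.0005,0,0],"spin":0},{"offset":[-0.0005,0,0],"spin":0},{"offset":[-0.0005,0,0],"spin":0},{"offset":[-0.0005,0,0],"spin":0}]' 0.4 25
python3 -m crank '[{"offset":[0,0,0.005],"spin":0},{"offset":[0,0,0.015],"spin":0},{"offset":[0,0,0.03],"spin":0},{"offset":[0,0,0.05],"spin":0},{"offset":[0,0,0.075],"spin":0},{"offset":[0,0,0.1],"spin":0},{"offset":[0,0,0.13],"spin":0},{"offset":[0,0,0.15],"spin":0}]'
python3 - <<'E'
from h import *
st=manip.read_state();p=manip.camera("wrist");save(p,"w3.png",s=1.42);E=wristE(p,st);print(st["eef_pos"])
for r in manip.masks_of(p,"board")[:3]:
    m=r["mask"];print(r["conf"],p["pixels"][m].mean(0).round(),np.argwhere(m).mean(0)[::-1]*1.42)
for X in [(583.5,69.2,167),(598.5,-29.6,167)]: print(proj(p,X,E)*1.42)
E
```

```text
clock: 9.78
eef_pos: [590.2, 23.4, 135.5]
eef_rot: [3.14, -0.0, 1.721]
wrist_force: [-1.2, 0.3, 0.2]
finger_gap: 37.5
clock: 10.45
eef_pos: [590.3, 23.4, 289.5]
eef_rot: [3.137, 0.0, 1.721]
wrist_force: [-0.6, -0.1, 0.1]
finger_gap: 37.6
[590.31386795  23.42651343 289.49770495]
0.86 [135. 124. 120.] [397.17891187 279.6412689 ]
0.81 [197. 165.   2.] [609.65063923  48.62401635]
0.64 [147. 158. 148.] [628.57222419 218.26656496]
[397.30162355 223.98342413]
[397.53888998 371.58705807]
```

View pics/w3.png

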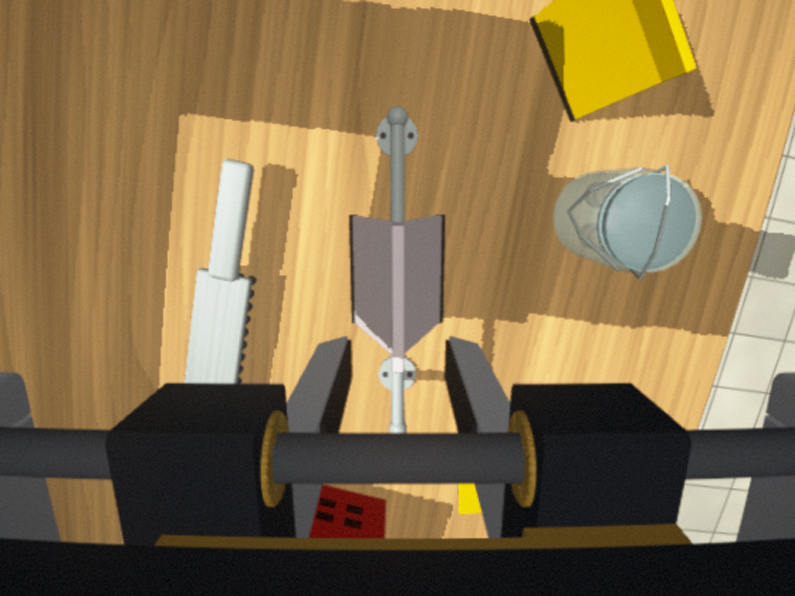

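The board hangs centred and upright: strip at (398,223)–(398,370), against a predicted (397,224)–(397,372). The fingers are clear. Now to the clip.

```bash

python3 -m crank '[{"offset":[-0.008,-0.02,0.005],"spin":-1},{"offset":[-0.021,-0.055,0.01],"spin":-2},{"offset":[-0.035,-0.09,0.01],"spin":-4},{"offset":[-0.049,-0.125,0.01],"spin":-6},{"offset":[-0.063,-0.16,0.01],"spin":-8},{"offset":[-0.076,-0.195,0.01],"spin":-10},{"offset":[-0.09,-0.23,0.01],"spin":-12},{"offset":[-0.103,-0.262,0.01],"spin":-14}]' 1
python3 -m crank '[{"offset":[-0.013,-0.03,0],"spin":-0.6},{"offset":[-0.023,-0.055,0],"spin":-1.6},{"offset":[-0.031,-0.075,0],"spin":-1.6},{"offset":[-0.036,-0.088,0],"spin":-1.6},{"offset":[-0.037,-0.094,0],"spin":-1.6},{"offset":[-0.037,-0.094,0],"spin":-1.6},{"offset":[-0.037,-0.094,0],"spin":-1.6},{"offset":[-0.037,-0.094,0],"spin":-1.6}]'
python3 - <<'E'
from h import *
st=manip.read_state();p=manip.camera("wrist");save(p,"w4.png",crop=(130,60,430,285),s=2.66);E=wristE(p,st);print(st["eef_pos"],np.degrees(st["eef_rot"]))
np.save("E4.npy",E)
E
```

```text
clock: 11.22
eef_pos: [486.7, -240.2, 300.3]
eef_rot: [3.134, 0.001, 1.474]
wrist_force: [0.7, 0.0, -0.1]
finger_gap: 87.6
clock: 11.88
eef_pos: [450.3, -333.3, 300.4]
eef_rot: [3.133, 0.001, 1.448]
wrist_force: [0.3, 0.5, 1.0]
finger_gap: 94.2
[ 450.28569243 -333.25703194  300.36218278] [1.79533854e+02 3.64127051e-02 8.29423099e+01]
```

View pics/w4.png

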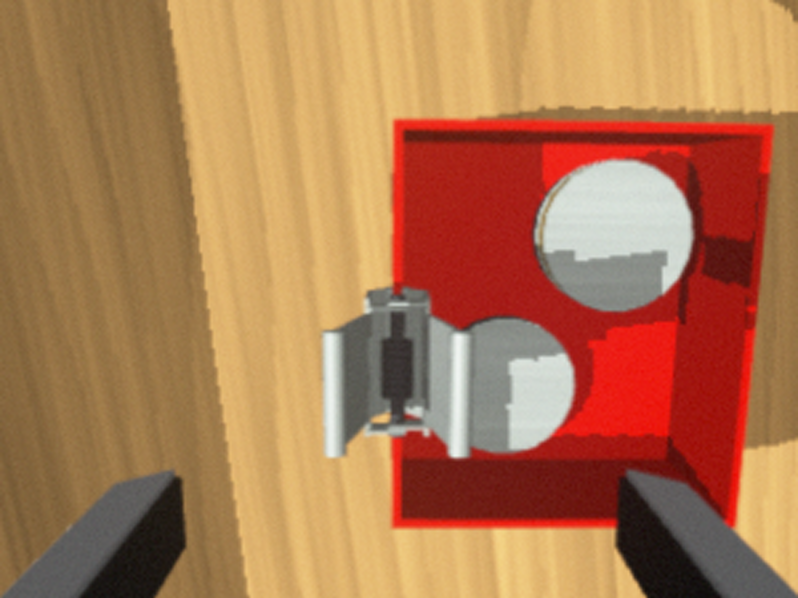

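Rolls at crop x≈335 and x≈460, rows 333–457, parallel to the tool's x axis, so the yaw is good.

```bash
python3 - <<'E'
from h import *
p=manip.camera("wrist");E=np.load("E4.npy")
f=lambda x,y,z: atz(p,(130+x/2.66,60+y/2.66),z,E)
P=[f(x,y,180) for x in(335,459.5) for y in(334,456)]
for q in P: print(q.round(1))
m=sum(P)/4; print("mid",m.round(1),"sep",np.linalg.norm(P[0]-P[2]),"len",np.linalg.norm(P[0]-P[1]), "yaw",np.degrees(np.arctan2(P[2][1]-P[0][1],P[2][0]-P[0][0])))
print("delta",m-manip.read_state()["eef_pos"])
E
```

```text
[ 431.4 -309.6  180. ]
[ 425.3 -352.8  180. ]
[ 473.7 -314.9  180. ]
[ 469.  -358.3  180. ]
mid [ 449.9 -333.9  180. ] sep 42.68118513687521 len 43.60310084412731 yaw -7.165370445128908
delta [  -0.35271743   -0.55945544 -120.41432088]
```

```bash

python3 -m crank '[{"offset":[0,-0.0005,-0.02],"spin":0},{"offset":[0,-0.0005,-0.05],"spin":0},{"offset":[0,-0.0005,-0.08],"spin":0},{"offset":[0,-0.0005,-0.105],"spin":0},{"offset":[0,-0.0005,-0.122],"spin":0},{"offset":[0,-0.0005,-0.132],"spin":0},{"offset":[0,-0.0005,-0.136],"spin":0},{"offset":[0,-0.0005,-0.136],"spin":0}]'
python3 - <<'E'
from h import *
st=manip.read_state();print(st["eef_pos"],np.degrees(st["eef_rot"]),st["wrist_force"])
E
```

```text
clock: 12.65
eef_pos: [450.4, -333.6, 164.3]
eef_rot: [3.134, 0.001, 1.448]
wrist_force: [-0.1, -0.8, -0.2]
finger_gap: 94.0
[ 450.41729038 -333.56182446  164.33913089] [1.79547019e+02 3.10731090e-02 8.29744519e+01] [-0.14259078 -0.8489075  -0.19889427]
```

```bash

python3 -m crank '[{"offset":[-0.0005,0,0],"spin":0},{"offset":[-0.0005,0,0],"spin":0},{"offset":[-0.0005,0,0],"spin":0},{"offset":[-0.0005,0,0],"spin":0},{"offset":[-0.0005,0,0],"spin":0},{"offset":[-0.0005,0,0],"spin":0},{"offset":[-0.0005,0,0],"spin":0},{"offset":[-0.0005,0,0],"spin":0}]' 0 24
python3 -m crank '[{"offset":[0,0,0],"spin":0},{"offset":[0,0,0],"spin":0},{"offset":[0,0,0],"spin":0},{"offset":[0,0,0],"spin":0},{"offset":[0,0,0],"spin":0},{"offset":[0,0,0],"spin":0},{"offset":[0,0,0],"spin":0},{"offset":[0,0,0],"spin":0}]'
```

```text
clock: 13.32
eef_pos: [449.9, -333.6, 164.3]
eef_rot: [3.134, 0.0, 1.448]
wrist_force: [0.4, 0.3, -0.5]
finger_gap: 43.9
clock: 13.98
eef_pos: [449.9, -333.6, 164.3]
eef_rot: [3.134, 0.0, 1.448]
wrist_force: [-0.7, 0.4, -0.6]
finger_gap: 16.0
```

```bash

python3 -m crank '[{"offset":[0,0,0.002],"spin":0},{"offset":[0,0,0.008],"spin":0},{"offset":[0,0,0.018],"spin":0},{"offset":[0,0,0.033],"spin":0},{"offset":[0,0,0.05],"spin":0},{"offset":[0,0,0.07],"spin":0},{"offset":[0,0,0.09],"spin":0},{"offset":[0,0,0.1],"spin":0}]'
python3 - <<'E'
from h import *
st=manip.read_state();p=manip.camera("wrist");s=manip.camera("side");print(st["eef_pos"],st["wrist_force"],st["finger_gap"])
np.save("E5.npy",wristE(p,st))
a=cv2.resize(p["pixels"][150:330,200:360,::-1],(480,540),interpolation=cv2.INTER_CUBIC)
q=proj(s,st["eef_pos"]).astype(int);print(q)
x0,y0=q[0]-35,q[1]-30
b=cv2.resize(s["pixels"][y0:y0+120,x0:x0+70,::-1],(315,540),interpolation=cv2.INTER_CUBIC);print(x0,y0)
cv2.imwrite("pics/w5.png",np.hstack([a,b]))
E
```

```text
clock: 14.65
eef_pos: [450.3, -333.9, 267.8]
eef_rot: [3.131, 0.003, 1.448]
wrist_force: [-0.6, -0.1, 0.3]
finger_gap: 16.0
[ 450.29951932 -333.87911172  267.8188237 ] [-0.64090423 -0.06564417  0.33084638] 15.976585181523989
[397  87]
362 57
```

View pics/w5.png

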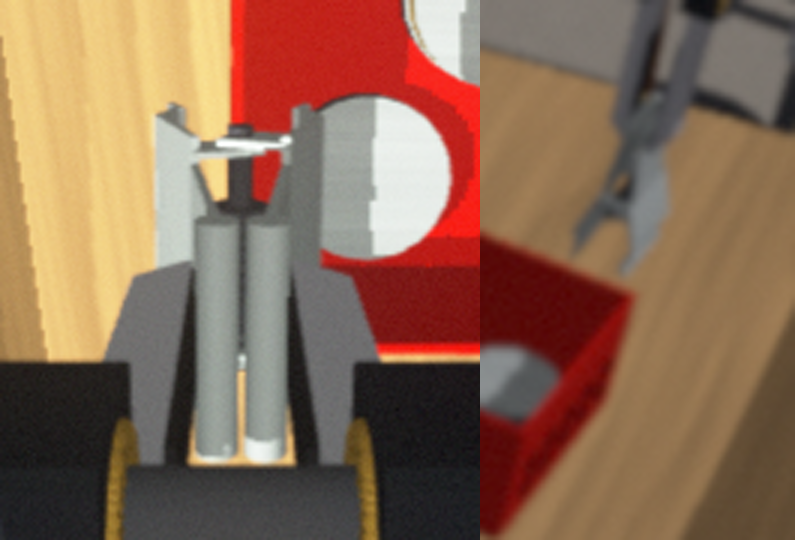

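Clip is held squeezed and clear of the basket; in the side crop the lips show at (578,250) and (628,270). Next I measure where the lips are relative to the TCP.

```bash
python3 - <<'E'
from h import *
st=manip.read_state();tc=np.array(st["eef_pos"]);print(tc.round(1),np.degrees(st["eef_rot"]))
p=manip.camera("wrist");E=wristE(p,st);s=manip.camera("side")
f=lambda x,y,z: atz(p,(200+x/3,150+y/3),z,E)
yaw=np.radians(st["eef_rot"][2]*180/np.pi-90);ax=np.array([np.cos(yaw),np.sin(yaw),0]);ay=np.array([-np.sin(yaw),np.cos(yaw),0])
for dz in (15,18,21):
    P=[f(x,y,tc[2]+dz) for x in(217,266) for y in(219,457)]
    m=sum(P)/4-tc; print(dz,"roll mid x,y",(m@ax).round(1),(m@ay).round(1),"len",np.linalg.norm(P[0]-P[1]).round(1),"sep",np.linalg.norm(P[0]-P[2]).round(1))
yc=0
for n,px in (("b",(578,250)),("a",(628,270))):
    o,d=ray(s,(362+(px[0]-480)/4.5,57+px[1]/4.5))
    for e in (28,-28):
        t=((tc-o)@ay+e)/(d@ay);q=o+d*t-tc;print(n,e,"x",(q@ax).round(1),"z",q[2].round(1))
# top edges of jaws (lips) wrist view: left outer x=157, right 322 rows ~110
for dz in(-70,-76,-80):
    print(dz,[((f(x,y,tc[2]+dz)-tc)@ax).round(1) for x,y in((157,115),(322,110))],[((f(x,y,tc[2]+dz)-tc)@ay).round(1) for x,y in((165,105),(312,105))])
E
```

```text
[ 450.3 -333.9  266.4] [1.79379853e+02 1.41294356e-01 8.29721153e+01]
15 roll mid x,y -0.5 0.6 len 44.9 sep 8.4
18 roll mid x,y -0.6 1.9 len 44.1 sep 8.2
21 roll mid x,y -0.6 3.1 len 43.3 sep 8.0
b 28 x 13.2 z -70.9
b -28 x 29.7 z -111.6
a 28 x -21.0 z -71.1
a -28 x -6.6 z -111.8
-70 [np.float64(-20.9), np.float64(20.8)] [np.float64(29.4), np.float64(29.3)]
-76 [np.float64(-21.4), np.float64(21.4)] [np.float64(28.4), np.float64(28.4)]
-80 [np.float64(-21.7), np.float64(21.8)] [np.float64(27.8), np.float64(27.7)]
```

```bash

python3 -m crank '[{"offset":[0.003,0.008,0.01],"spin":0},{"offset":[0.011,0.028,0.025],"spin":1},{"offset":[0.022,0.055,0.035],"spin":3},{"offset":[0.034,0.085,0.04],"spin":5},{"offset":[0.046,0.115,0.04],"spin":7},{"offset":[0.058,0.145,0.04],"spin":9},{"offset":[0.07,0.175,0.04],"spin":11},{"offset":[0.081,0.202,0.04],"spin":12}]'
python3 -m crank '[{"offset":[0.011,0.028,0],"spin":1},{"offset":[0.021,0.054,0],"spin":2},{"offset":[0.031,0.08,0],"spin":3},{"offset":[0.041,0.105,0],"spin":3.5},{"offset":[0.05,0.127,0],"spin":3.5},{"offset":[0.057,0.142,0],"spin":3.5},{"offset":[0.06,0.149,0],"spin":3.5},{"offset":[0.06,0.15,0],"spin":3.5}]'
python3 - <<'E'
from h import *
st=manip.read_state();print(st["eef_pos"],np.degrees(st["eef_rot"]),st["finger_gap"],st["wrist_force"])
E
```

```text
clock: 15.52
eef_pos: [531.0, -129.0, 303.4]
eef_rot: [3.135, -0.0, 1.66]
wrist_force: [1.1, -0.1, -0.6]
finger_gap: 15.9
clock: 16.18
eef_pos: [591.0, 22.5, 302.8]
eef_rot: [3.137, -0.001, 1.723]
wrist_force: [-0.3, -0.7, -0.5]
finger_gap: 15.8
[591.00227753  22.47651913 302.80062271] [ 1.79710939e+02 -4.48632174e-02  9.87145109e+01] 15.814111226587633 [-0.32761837 -0.71226397 -0.51329878]
```

```bash

python3 -m crank '[{"offset":[0,-0.001,-0.006],"spin":0},{"offset":[0,-0.002,-0.016],"spin":0},{"offset":[0,-0.003,-0.028],"spin":0},{"offset":[0,-0.003,-0.038],"spin":0},{"offset":[0,-0.003,-0.045],"spin":0},{"offset":[0,-0.003,-0.048],"spin":0},{"offset":[0,-0.003,-0.048],"spin":0},{"offset":[0,-0.003,-0.048],"spin":0}]'
cat > look.py <<'E'
import sys
from h import *
st=manip.read_state();p=manip.camera("wrist");s=manip.camera("side");print(st["eef_pos"],np.degrees(st["eef_rot"]),st["wrist_force"],st["finger_gap"])
a=cv2.resize(p["pixels"][130:310,200:360,::-1],(480,540),interpolation=cv2.INTER_CUBIC)
q=proj(s,st["eef_pos"]).astype(int)
x0,y0=q[0]-35,q[1]-10
b=cv2.resize(s["pixels"][y0:y0+120,x0:x0+70,::-1],(315,540),interpolation=cv2.INTER_CUBIC);print(x0,y0)
cv2.imwrite("pics/"+sys.argv[1],np.hstack([a,b]))
E
python3 look.py w6.png
```

```text
clock: 16.85
eef_pos: [591.1, 19.3, 255.1]
eef_rot: [3.136, -0.001, 1.723]
wrist_force: [0.0, -0.1, 0.3]
finger_gap: 15.9
[591.06503064  19.30286496 255.08618459] [ 1.79689469e+02 -4.12368073e-02  9.87028511e+01] [ 0.00661376 -0.05734297  0.3398    ] 15.889917810945155
258 141
```

View pics/w6.png

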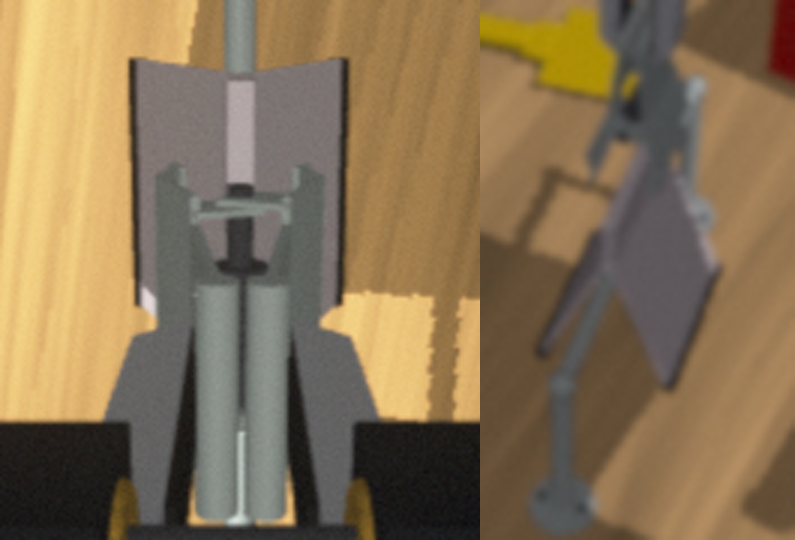

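The strip at (240,130) is centred between the jaws, at x≈158 and 322. Lowering to TCP z≈224.

```bash

python3 -m crank '[{"offset":[0,0,-0.003],"spin":0},{"offset":[0,0,-0.009],"spin":0},{"offset":[0,0,-0.016],"spin":0},{"offset":[0,0,-0.023],"spin":0},{"offset":[0,0,-0.028],"spin":0},{"offset":[0,0,-0.031],"spin":0},{"offset":[0,0,-0.031],"spin":0},{"offset":[0,0,-0.031],"spin":0}]'
python3 look.py w7.png
```

```text
clock: 17.62
eef_pos: [591.2, 19.4, 224.4]
eef_rot: [3.136, -0.001, 1.723]
wrist_force: [-0.8, 0.1, -1.1]
finger_gap: 16.0
[591.20408883  19.41492413 224.39228169] [ 1.79661396e+02 -3.45062879e-02  9.87117483e+01] [-0.75610578  0.14402613 -1.05733471] 15.961953043684828
257 150
```

View pics/w7.png

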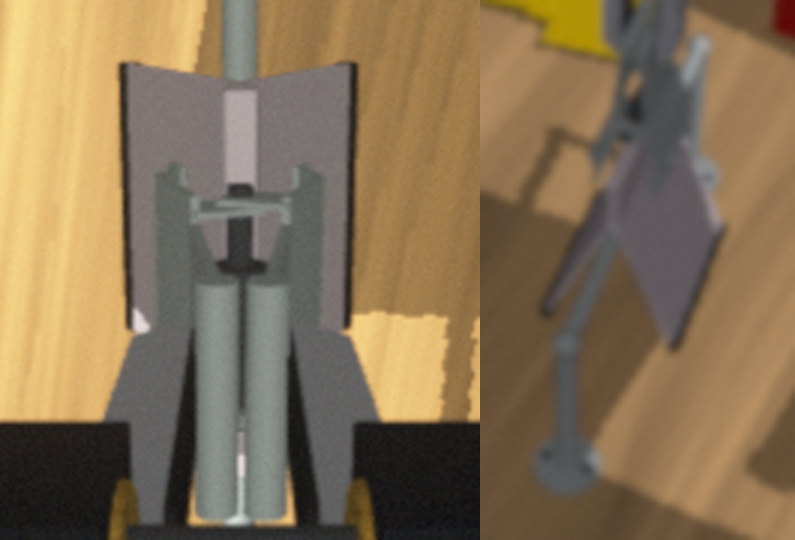

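```bash
python3 - <<'E'
from h import *
s=manip.camera("side");M=np.array([591,19.8,0]);y=np.radians(8.7);ax=np.array([np.cos(y),np.sin(y),0]);ay=np.array([-np.sin(y),np.cos(y),0])
def show(n,X): 
    u=proj(s,X);print(n,((u[0]-257)*4.5+480).round(),((u[1]-150)*4.5).round())
for z in(156,152,148,144): 
    show(f"lip_b {z}",M+16.5*ax+28*ay+[0,0,z]); show(f"lip_b out {z}",M+20*ax+28*ay+[0,0,z]); show(f"lip_a {z}",M-20*ax+28*ay+[0,0,z])
for z in(167,133): show(f"strip end {z}",M+50*ay+[0,0,z])
E
```

```text
lip_b 156 593.0 168.0
lip_b out 156 587.0 166.0
lip_a 156 657.0 184.0
lip_b 152 593.0 173.0
lip_b out 152 587.0 171.0
lip_a 152 657.0 189.0
lip_b 148 593.0 177.0
lip_b out 148 587.0 176.0
lip_a 148 657.0 194.0
lip_b 144 593.0 182.0
lip_b out 144 587.0 181.0
lip_a 144 656.0 199.0
strip end 167 609.0 190.0
strip end 133 608.0 232.0
```

Lip bottoms come out at about 149–157 mm, roughly 14 mm below the top edge at 167 mm. I'll go 4 mm deeper for margin and check again.

```bash

python3 -m crank '[{"offset":[0,0,-0.001],"spin":0},{"offset":[0,0,-0.002],"spin":0},{"offset":[0,0,-0.003],"spin":0},{"offset":[0,0,-0.004],"spin":0},{"offset":[0,0,-0.004],"spin":0},{"offset":[0,0,-0.004],"spin":0},{"offset":[0,0,-0.004],"spin":0},{"offset":[0,0,-0.004],"spin":0}]'
python3 look.py w8.png
python3 - <<'E'
from h import *
t=manip.camera("top")
for k in("jar","brush","scraper"):
    for r in manip.search_frame(t,k)[:2]: print(k,round(r["conf"],2),np.round(r["location"]))
E
```

```text
clock: 18.43
eef_pos: [591.3, 19.4, 220.8]
eef_rot: [3.135, -0.0, 1.723]
wrist_force: [-0.1, 0.2, -0.4]
finger_gap: 16.0
[591.34222338  19.4116038  220.83751995] [ 1.79615560e+02 -2.75895036e-02  9.87136082e+01] [-0.13781849  0.16178434 -0.36045957] 15.989409500355853
257 151
jar 0.73 [768.  96. 117.]
brush 0.62 [ 428. -115.   31.]
scraper 0.71 [557.  39.  61.]
scraper 0.63 [ 748. -197.    9.]
```

View pics/w8.png

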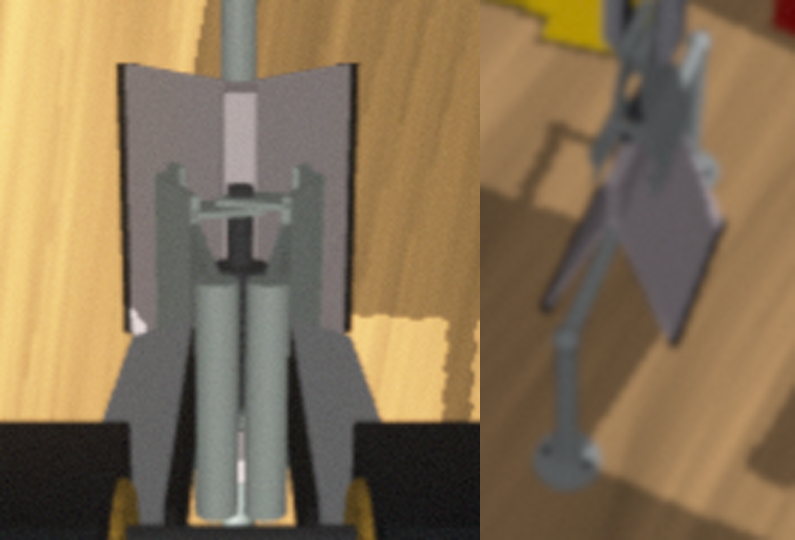

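The jaws are evenly spaced either side of the strip (x≈158 and 322, strip at 240). The board is undisturbed, the grip gap is steady at 16.0 mm, and the wrist force is about zero. Handing in.

```bash
python3 -c "
from cell import manip
print(manip.sign_off())"
```

```text
the job is handed in; nothing more can be done
None
```

The white board now hangs astride the middle of the rail's bar, released. The clip is off the basket rim, and I am holding it squeezed open around the middle of the board's top edge. I handed the job in at about 18.6 s of the 61 s.

What the last checks showed:
- **Clip:** the finger gap is steady at 16.0 mm, which is about the stop, and the grip is set to 24 N. The wrist force is under 0.5 N. In the last wrist picture the strip sits centred between the jaws with clear space on both sides.
- **Jaw depth:** the lip edges are about 18 mm below the board's top edge. This is less certain: the two lips gave heights 8 mm apart in the side view before I lowered the clip the last 4 mm.
- **Board:** it hangs upright and matched its predicted position to within about 1–2 pixels after release. It still looked undisturbed in the last pictures.
- **Jar and scraper:** both were found where they started, to within about 4 mm. The network also returned one false "scraper" at the rail.
- **Brush:** I could not fully confirm its final position. The last top-view reading was shifted about 70 mm in y, most likely because the arm hid part of the brush. The arm never came near it, and the wrist picture taken after I released the board showed it lying where it had been.

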